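# Hand a valve ball across the fittings counter

## Robot

A 6-joint arm with a two-finger parallel gripper is mounted at the origin on the work surface. World frame = base frame: x ahead of the robot, y to its left, z up, the work surface at z = 0. Lengths are in mm, angles in rad, forces in N, time in s.
With the tool pointing down it reaches from about 350 to 775 mm from the base axis. Payload 7.3 kg.
Tool frame: the origin (TCP) lies between the finger pads, 19 mm behind the fingertips; this is the grasp point; z points along the fingers, y is the line along which they close (so a half turn about z gives the same grasp; the last joint's range is limited). The gripper opens to 92 mm and grips with 3 to 60 N. Pads are 19 mm wide; open, the fingers measure 130 mm over their backs; the gripper's body (75 mm by 190 mm) begins 47 mm behind the grasp point.
Start: joints at [-1.341, 0.342, 1.524, -0, 1.275, -0.146], TCP at [192.707, -488.372, 245.541] pointing down, gripper open.
Joint ranges: [-2.53, 2.53], [-0.77, 2.02], [0.04, 2.7], [-1, 4.14], [0.28, 2.66], [-3.11, 3.11]. Speed limits (rad/s): [2.57, 2.57, 3.14, 3.14, 3.14, 3.14].

## Interface

Orientations are given as [roll, pitch, yaw] about the fixed x, y, z axes, in that order (R = Rz(yaw) Ry(pitch) Rx(roll)).
In Python, from plant import get_obs, vision, workorder gives the robot as it stands.
- The arm moves only by the shell command python3 -m pendant 'ROWS' [OPENING]. ROWS is a JSON object of lists of equal length, an entry for each row: "dp": the shift along the tool's x, y, z in m, a list of three; "rotation": the turn, a rotation vector about the tool's x, y, z in rad, a list of three. A call has 1 to 8 rows; each row is the pose to reach, as a shift and turn from the pose commanded when the call began, along the tool's axes at that moment; what a row does not reach only later rows make up. A row lasts 1/8 s, in which the tool goes at most 62.5 mm and 10.7 degrees, less where a joint would pass 70% of its speed; a pose out of reach is approached as far as the arm can. A call with a gripper value outside its range is refused whole. OPENING is the finger opening in m, from 0 to 0.0918, set as the call begins (- or left out, the last holds). The fingers move at their own pace and stop on an object; the grip force is fixed at half the most. Time passes only in rows, so rows that repeat a pose let the fingers close. It gives the time, the measured TCP pose, the force, the opening and the grip force at its end, in the units of the state.
- get_obs(): the state, without advancing time (a new reading comes with each control period).
- vision.capture(name): name is "scene" or "top" or "wrist"; returns a dict with "pixels" (480x640x3 uint8, red, green, blue), "vfov" (degrees; the focal length in pixels is half the picture's height over the tangent of half this angle, whatever the lens; pixels are square), "cx", "cy" (the principal point, pixels), "dist" ([k1, k2, p1, p2, k3] as OpenCV has them; the pictures are not rectified), "pose" (4x4, takes a point from camera to world coordinates); the wrist camera has in their place "T_tool_cam" (4x4, takes a point from camera to tool coordinates, whose origin is the TCP and whose axes are the flange's). Camera axes: x right, y up, looking along -z (the intrinsics and any distortion apply to the point x, -y, -z); pixel columns grow to the right and rows downward; lengths in mm; the calibration is good to about 2 mm. A picture is of the moment at which its call begins: read the wrist's pose just before it. There is no depth.
- workorder.close_job(): hands the job in; it is judged then, once.
The state is a dict: "time": time; "joint_positions": joint angles; "dq": joint speeds; "tau": joint torques, N m; "tool_pos": TCP position; "tcp_rot": TCP orientation; "contact_force": force on the tool from outside, world axes, zero at the start; "moment": the same for the moment, N m; "grip_width": finger opening in mm; "finger_force": force on a finger pad.
Only numpy, scipy, OpenCV 4.12 (cv2) and the standard library are available. Lean on these libraries where they do the work, as an engineer would, in place of code of your own. Each camera call takes 0.05 s, during which the arm holds its last target. There are 200 camera calls.

## Task

Take the dished plate with the loose brass ball by its upright grip, draw it out level from under the low wire rack and carry it over the middle of the rubber mat, giving it a quarter turn so that its thumb tab points squarely to the customer, who stands at the side end of the counter beyond the mat (left if the mat is on the left, right if on the right). Keep the plate level and the ball in the middle of the hollow all the way, touching neither the ball nor the other goods. Finish still holding the plate, motionless and level, about 12 cm above the mat: do not put it down or let go.

Things in the scene. Friction and masses are not known exactly. Their poses are not given: they have to be found in the camera images.
- dish: round steel dished plate, 104 mm across, rim 16 high, 0.14 to 0.28 kg. Origin: centre of underside, z up; x runs from grip to thumb tab. Grip at x = -78: upright black block 22 (x) by 26 (y), 0 to 80 high, at the start before the rack on the robot's side. Flat thumb tab, 22 wide, out to x = 78. Hollow slopes 6 degrees to radius 30, then 22 to radius 50: tilted over 6 degrees, the ball runs
- dish_grip (a point): point in the grip block, 78 mm from the plate's centre along -x and 55 above its underside: a good TCP height; axes as the dish
- dish_seat (a point): centre that the ball has when it lies in the middle of the hollow, 17.6 above the plate's underside
- dish_tab (a point): point on the thumb tab, 68 from the plate's centre along the dish's +x, 16 high
- ball: loose brass valve ball, 25 mm in diameter, about 70 g, rolling in the dish (its origin turns with it: use the point)
- ball_center (a point): centre of the ball
- rack: fixed low wire rack over the plate. Two cheeks at y = -80, +80 (6 mm thick, 60 high), x = -33 to 103; roof of five 6 mm bars along y, same x span, undersides 59, tops 65 high; front and back open. Origin on the counter where the plate is parked (within 10 mm, axes within 8 degrees). Way out: along its -x, roughly to the robot; plate and tab are clear with the plate's centre at rack x < -110
- mat: fixed black rubber mat (a thin grey line near each y end), 160 (x) by 180 (y) by 4 mm, left (world +y) or right (-y) on the counter. Origin: centre of underside. Its y axis is about world y (within 11 degrees): the customer is beyond its +y end when the mat is on the left, beyond its -y end when on the right; the tab must point that way along the mat's y axis
- bin: fixed cardboard tray of pipe elbows, 170 by 160 by 55 high, on the side where the mat is not. Origin: centre of its underside
- nipple: bystander: brass pipe nipple with a hexagon waist, standing, 29 across, 44 high (mm); origin about at its foot; leave alone
- coupling: bystander: dark steel pipe coupling (short tube), standing, 30 across, 36 high (mm); origin about at its foot; leave alone
- elbow: bystander: dark iron pipe elbow, standing, about 60 long, 52 high (mm); origin about at its foot; leave alone
- tee: bystander: bright steel pipe tee lying flat, 76 long, 37 high (mm); origin about at its foot; leave alone
- valve: bystander: brass ball valve with a flat steel lever, 100 long, 52 high (mm); origin about at its foot; leave alone
- tape: bystander: white roll of thread tape lying flat, 54 across, 19 high (mm); origin about at its foot; leave alone
- paste: bystander: closed jar of jointing paste, 56 across, 75 high (mm); origin about at its foot; leave alone
Not all that is in view belongs to the job. What is shaped like the dish but pink or purple is not meant.

How it is judged:
By the outcome, as a careful person would: the job done as asked, in the order asked, and still so for the second after the job is handed in, while the arm keeps its last pose, push and grip.
It also fails if it takes over 58 s, if anything falls off the work surface, if the arm or the gripper's body presses on something with over 40 N, if the wrist force passes 120 N, or if a joint passes its speed limit or range.

## Working session

There is one attempt and no reset: what is moved stays moved. The work goes in short steps, Python scripts to look and compute and a shell command to move; the robot and the scene stay as the last step left them, time stands still between calls to the robot, and variables do not carry over. Pictures are saved under pics/ and viewed, at most 11 in all, crops included, and the job is handed in when it is done.

```bash
ls; mkdir -p pics; cat > h.py <<'E'
import numpy as np, cv2
from plant import get_obs, vision, workorder
from scipy.spatial.transform import Rotation as R
def cap(n):
    o=get_obs(); c=vision.capture(n)
    if n=="wrist":
        T=np.eye(4);T[:3,:3]=R.from_euler('xyz',o['tcp_rot']).as_matrix();T[:3,3]=o['tool_pos'];c['pose']=T@np.array(c['T_tool_cam'])
    f=240/np.tan(np.radians(c['vfov'])/2)
    c['K']=np.array([[f,0,c['cx']],[0,f,c['cy']],[0,0,1]]);c['d']=np.array(c['dist'],float);c['pose']=np.array(c['pose']);return c
def plane(c,px,z):
    u=cv2.undistortPoints(np.array(px,float).reshape(-1,1,2),c['K'],c['d']).reshape(-1,2)
    d=np.c_[u[:,0],-u[:,1],-np.ones(len(u))]@c['pose'][:3,:3].T; o=c['pose'][:3,3]
    return o+d*((z-o[2])/d[:,2])[:,None]
def proj(c,P):
    q=(np.atleast_2d(P)-c['pose'][:3,3])@c['pose'][:3,:3]; q=q*[1,-1,-1]
    return cv2.projectPoints(q,np.zeros(3),np.zeros(3),c['K'],c['d'])[0].reshape(-1,2)
def save(c,n,crop=None,s=1):
    im=c['pixels'][:,:,::-1]
    if crop: x0,y0,x1,y1=crop; im=im[y0:y1,x0:x1]
    cv2.imwrite('pics/'+n+'.png',cv2.resize(im,None,fx=s,fy=s))
E
python3 - <<'E'
from h import *
for n in("top","scene"):
    c=cap(n);save(c,n+'0');print(n,c['pose'].round(3).tolist(),c['vfov'],c['d'])
print(get_obs())
E
```

```text
pics
top [[-0.002, 0.992, -0.124, 340.155], [-1.0, 0.002, 0.025, 8.319], [0.025, 0.124, 0.992, 1090.373], [0.0, 0.0, 0.0, 1.0]] 50.97964000059176 [0.03705048 0.         0.         0.         0.        ]
scene [[-0.381, -0.495, 0.781, 1122.841], [0.924, -0.214, 0.316, 271.149], [0.01, 0.842, 0.539, 502.653], [0.0, 0.0, 0.0, 1.0]] 56.33783538920702 [-0.06583177  0.          0.          0.          0.        ]
{'time': 0.1, 'joint_positions': array([-1.34101967e+00,  3.42591741e-01,  1.52491992e+00,  2.99530899e-05,
        1.27538467e+00, -1.45980801e-01]), 'dq': array([ 4.07208422e-05, -8.60879580e-04, -3.47841333e-03, -3.69271664e-04,
        5.93109487e-04,  1.54796091e-03]), 'tau': array([ 1.87231242e-03, -4.32004416e+01, -2.44693691e+01,  7.19974469e-02,
        5.25837368e-02, -5.62705270e-05]), 'tool_pos': array([ 192.62463425, -488.02832498,  244.9468086 ]), 'tcp_rot': array([-3.14030701e+00, -2.17976355e-04,  3.75748582e-01]), 'contact_force': array([ 0.2164312 , -0.21831893, -0.06493721]), 'moment': array([-0.00794806, -0.03818281,  0.01644814]), 'finger_force': 0.0, 'grip_width': 91.72271907155238}
```

View pics/top0.png

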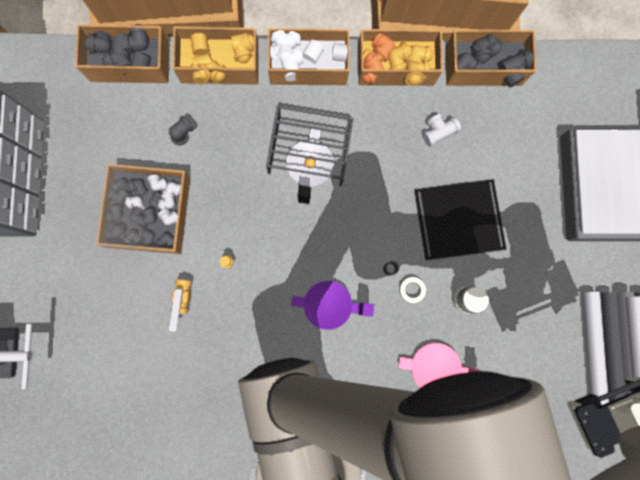

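View pics/scene0.png

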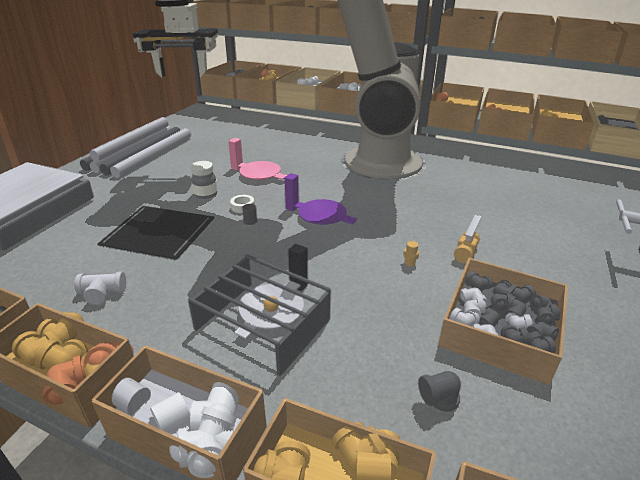

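The two pictures show three dish-shaped things: the steel dish under the rack at top (310,163), with its black grip at (304,195), the purple one at (330,303) and the pink one at (435,365). I choose the steel one: it has the brass ball, the black grip, and is under the rack. The mat is at top (460,220), on the right (-y), so the customer is on the -y side. Next I check the choice in a close crop and measure.

```bash
python3 - <<'E'
from h import *
c=cap("top");s=cap("scene");save(c,'crop1',(250,95,370,215),5)
def blobs(im,mask,roi,amin):
    x0,y0,x1,y1=roi;m=np.zeros(mask.shape,np.uint8);m[y0:y1,x0:x1]=mask[y0:y1,x0:x1]*255
    k=cv2.connectedComponentsWithStats(m)
    return [(k[3][i].round(1).tolist(),k[2][i].tolist(),(k[1]==i)) for i in range(1,k[0]) if k[2][i][4]>=amin]
for n,q,roi in(("top",c,(280,140,340,215)),("scene",s,(230,230,340,350))):
    hsv=cv2.cvtColor(q['pixels'],cv2.COLOR_RGB2HSV);H,S,V=cv2.split(hsv)
    for b in blobs(q,(S>120)&(H>8)&(H<35)&(V>90),roi,8): print(n,'ball',b[:2],plane(q,b[0],19.6 if 0 else 18).round(1))
    for b in blobs(q,(V<35),roi,30): 
        print(n,'black',b[:2]); r=cv2.minAreaRect(np.argwhere(b[2])[:,::-1].astype(np.float32)); print(r, cv2.boxPoints(r).round(1).tolist())
V=c['pixels'].max(2)
for b in blobs(c,V<30,(405,170,515,270),1000):
    r=cv2.minAreaRect(np.argwhere(b[2])[:,::-1].astype(np.float32));p=cv2.boxPoints(r);print('mat',b[:2],p.round(1).tolist());P=plane(c,p,4);print(P.round(1),P.mean(0), np.linalg.norm(P-np.roll(P,1,0),axis=1))
    for a,b2 in zip(P,np.roll(P,-1,0)): print(np.degrees(np.arctan2(*(b2-a)[[1,0]])))
E
```

```text
top ball ([309.8, 162.4], [305, 159, 10, 8, 69]) [[650.1  -4.   18. ]]
top black ([303.7, 195.4], [299, 187, 11, 16, 108])
((303.9499816894531, 194.35000610351562), (9.899495124816895, 14.566400527954102), 8.13010311126709) [[298.0, 200.89999389648438], [300.1000061035156, 186.39999389648438], [309.8999938964844, 187.8000030517578], [307.79998779296875, 202.3000030517578]]
scene ball ([267.5, 303.2], [264, 300, 11, 10, 39]) [[653.9  -7.9  18. ]]
mat ([454.0, 231.6], [419, 206, 77, 53, 2367]) [[418.3999938964844, 213.39999389648438], [491.5, 201.1999969482422], [499.29998779296875, 247.89999389648438], [426.20001220703125, 260.1000061035156]]
[[ 540.  -243.     4. ]
 [ 567.5 -405.3    4. ]
 [ 463.8 -417.7    4. ]
 [ 436.9 -257.2    4. ]] [ 502.07645255 -330.81839658    4.        ] [103.98678506 164.63688224 104.43916951 162.74406584]
-80.35277091984292
-173.17733425056966
99.51471160457848
7.854398712185956
```

View pics/crop1.png

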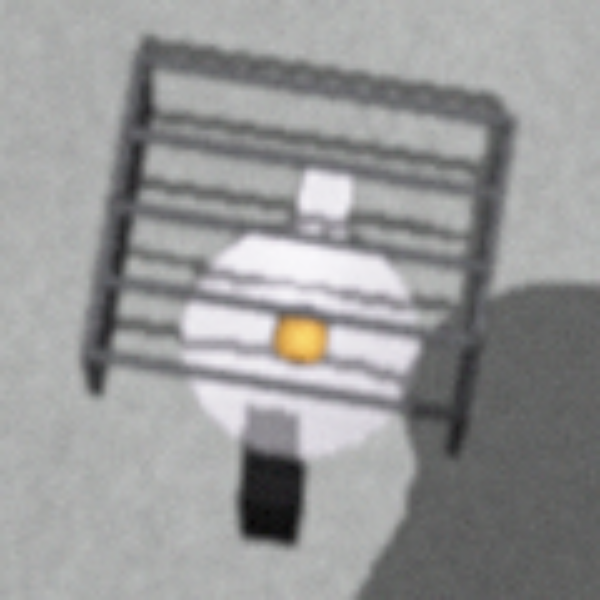

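The crop shows the steel dish with the ball at full-image (310,162), the black grip at (304,194) and the tab tip at (315.4,129). The choice holds. Now the grip, the heading, the mat corners and the rack.

```bash
python3 - <<'E'
from h import *
c=cap("top");s=cap("scene")
V=c['pixels'].max(2)
print(V[220,400:520:3]);print(V[170:270:3,460])
m=np.zeros(V.shape,np.uint8);m[165:275,402:520]=(V<48)[165:275,402:520]*255
m=cv2.morphologyEx(m,cv2.MORPH_CLOSE,np.ones((7,7)))
cs=max(cv2.findContours(m,0,1)[0],key=cv2.contourArea)
r=cv2.minAreaRect(cs)
ap=cv2.approxPolyDP(cv2.convexHull(cs),4,True).reshape(-1,2);print(ap.tolist())
P=plane(c,ap,4);print(P.round(1).tolist(),np.linalg.norm(P-np.roll(P,1,0),axis=1).round(1))
rr=cv2.minAreaRect(plane(c,cs.reshape(-1,2),4)[:,:2].astype(np.float32));print('mat rect',rr)
tip=plane(c,[[315.4,129.2]],16)[0];far=plane(c,[[305.,187.2]],80)[0];near=plane(c,[[303.3,202.2]],0)[0]
print('tip',tip,'grip far top',far,'near bottom',near)
# rack bottom/top corners from crop (top of cheek ends)
for px in ([147,45],[505,112],[95,352],[462,415]): print(px,plane(c,[[250+px[0]/5,95+px[1]/5]],62)[0].round(1))
# dish rim fit: white blob
hsv=cv2.cvtColor(c['pixels'],cv2.COLOR_RGB2HSV)
save(s,'s_crop',(170,220,350,380),4)
E
```

```text
[100  98  97  99 101  98  70  25  58  19  21  21  18  18  19  18  20  22
  23  28  21  25  19  20  28  25  20  21  29  26  26  21  54  25  92 100
 101  93  98  96]
[170 178 178 179 127  29  36  31  32  33  36  34  39  27  21  22  25  28
  20  22  22  20  25  24  24  15  17  14  30  98 105  98 102  98]
[[492, 181], [504, 247], [426, 259], [416, 190]]
[[613.2, -408.3, 4.0], [465.9, -428.0, 4.0], [439.4, -256.9, 4.0], [592.5, -239.0, 4.0]] [170.5 148.6 173.2 154.1]
mat rect ((527.2979736328125, -333.1651306152344), (156.4174041748047, 177.44485473632812), 7.497631549835205)
tip [725.96937976 -16.43894177  16.        ] grip far top [579.92672174   6.51588054  80.        ] near bottom [565.15033288  10.08020251   0.        ]
[147, 45] [764.1  61.   62. ]
[505, 112] [735.8 -91.   62. ]
[95, 352] [630.4  81.8  62. ]
[462, 415] [604.2 -71.8  62. ]
```

View pics/s_crop.png

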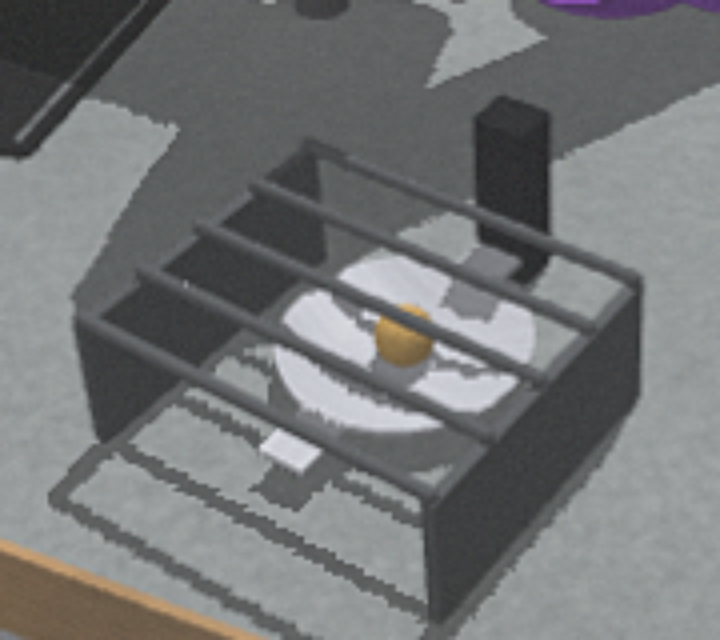

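The scene crop shows the ball resting mid-hollow at crop (405,335), the grip top at crop (512,115), and the grip standing free of the rack front. Now I check the grip position with the second camera and work out the approach.

```bash
cat >> h.py <<'E'
def go(p,yawdeg,pos=None,rot=None):
    "shift (mm) in tool axes and rotvec to world pose p, tool down, yaw"
    o=get_obs(); p0=np.array(o['tool_pos']) if pos is None else np.array(pos); R0=R.from_euler('xyz',o['tcp_rot'] if rot is None else rot)
    R1=R.from_euler('xyz',[np.pi,0,np.radians(yawdeg)])
    print('dp mm',R0.inv().apply(np.array(p)-p0).round(1),'rv',(R0.inv()*R1).as_rotvec().round(4))
E
python3 - <<'E'
from h import *
s=cap("scene")
a=np.array([[475,115],[508,96],[550,113],[512,138]])/4+[170,220]
P=plane(s,a,80);print(P.round(1),P.mean(0))
print('tip scene',plane(s,[[170+(278+318)/8,220+455/4]],16), proj(s,[[572.5,8.3,80],[649.5,-4,17.6]]))
go([572,8,200],-9.1,[192.707,-488.372,245.541],[-np.pi,0,.3757])
E
```

```text
[[582.6  -2.7  80. ]
 [564.7   3.9  80. ]
 [569.1  25.   80. ]
 [591.3  18.   80. ]] [576.89516943  11.07545849  80.        ]
tip scene [[725.1472864   -8.74605593  16.        ]] [[297.40439545 247.0483416 ]
 [270.97143015 302.35165266]]
dp mm [ 535.  -322.6   45.5] rv [-0.     -0.      0.5345]
```

```bash
python3 -m pendant '{"dp":[[0.02,-0.012,0],[0.055,-0.033,0],[0.1,-0.06,0],[0.145,-0.087,0],[0.19,-0.114,0],[0.235,-0.14,0],[0.28,-0.168,0],[0.32,-0.193,0]],"rotation":[[0,0,0.02],[0,0,0.06],[0,0,0.1],[0,0,0.15],[0,0,0.2],[0,0,0.25],[0,0,0.3],[0,0,0.34]]}' 0.0918
python3 -c "
from h import *
go([572,8,200],-9.3)"
```

```text
time: 1.35
tool_pos: [420.5, -189.8, 245.7]
tcp_rot: [3.141, -0.0, 0.035]
contact_force: [0.3, -0.7, -0.1]
grip_width: 91.6
finger_force: 0.0
dp mm [ 158.3 -192.4   45.7] rv [ 0.0003 -0.0005  0.197 ]
```

```bash
python3 -m pendant '{"dp":[[0.03,-0.037,0.01],[0.06,-0.073,0.02],[0.09,-0.11,0.028],[0.118,-0.144,0.035],[0.14,-0.17,0.04],[0.152,-0.186,0.044],[0.158,-0.192,0.0455],[0.158,-0.192,0.0455]],"rotation":[[0,0,0.04],[0,0,0.08],[0,0,0.12],[0,0,0.16],[0,0,0.18],[0,0,0.19],[0,0,0.197],[0,0,0.197]]}'
python3 - <<'E'
from h import *
c=cap("wrist");save(c,'w1');print(proj(c,[[572.5,8.3,80],[650,-4,18]]),c['pose'].round(2).tolist(),get_obs()['tcp_rot'])
E
```

```text
time: 2.35
tool_pos: [570.5, 6.1, 199.8]
tcp_rot: [3.141, 0.0, -0.161]
contact_force: [-0.4, 0.2, 0.7]
grip_width: 92.0
finger_force: 0.0
[[318.29125996 240.1544694 ]
 [318.36599429 134.03774651]] [[-0.16, 0.95, 0.25, 638.24], [-0.99, -0.15, -0.04, -4.78], [0.0, -0.26, 0.97, 338.31], [0.0, 0.0, 0.0, 1.0]] [ 3.14121395e+00  2.06682089e-04 -1.61182125e-01]
```

View pics/w1.png

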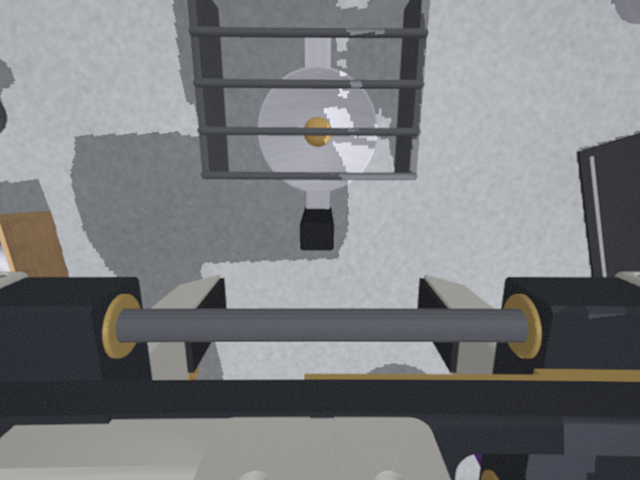

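The wrist view shows the grip top at about (317,236), the ball at (318,131), the tab at (318,52) and the rack bars horizontal. The tool, dish and rack are aligned; next I refine by pixel.

```bash
python3 - <<'E'
from h import *
c=cap("wrist");V=c['pixels'].max(2)
m=np.zeros(V.shape,np.uint8);m[200:262,290:345]=(V<45)[200:262,290:345]*255
k=cv2.connectedComponentsWithStats(m);i=1+np.argmax(k[2][1:,4]);print(k[2][i],[V[r,317] for r in range(204,256,2)])
M=k[1]==i
for r in range(206,254,4):
    x=np.where(M[r])[0]; print(r,x.min() if len(x) else None,x.max() if len(x) else None)
b=k[2][i];near=b[1]+b[3]
print('near edge',plane(c,[[b[0]+b[2]/2-.5,near-.5]],80),'top centre',plane(c,[[b[0]+b[2]/2-.5,236]],80))
H,S,W=cv2.split(cv2.cvtColor(c['pixels'],cv2.COLOR_RGB2HSV));q=np.argwhere(((S>120)&(W>90))[100:160,290:345]);u=q.mean(0)[::-1]+[290,100];print('ball',u,plane(c,[u],18))
w=np.argwhere((S[45:60,295:340]<60)&(W[45:60,295:340]>170)); 
E
```

```text
[ 300  209   33   40 1183] [np.uint8(169), np.uint8(168), np.uint8(132), np.uint8(30), np.uint8(27), np.uint8(31), np.uint8(37), np.uint8(32), np.uint8(33), np.uint8(32), np.uint8(36), np.uint8(38), np.uint8(40), np.uint8(40), np.uint8(39), np.uint8(38), np.uint8(36), np.uint8(37), np.uint8(38), np.uint8(41), np.uint8(36), np.uint8(37), np.uint8(39), np.uint8(99), np.uint8(130), np.uint8(122)]
206 None None
210 304 329
214 303 330
218 302 331
222 301 331
226 300 331
230 300 332
234 300 331
238 300 331
242 300 332
246 300 331
250 None None
near edge [[566.10217439  10.66346633  80.        ]] top centre [[575.7204284    9.05715184  80.        ]]
ball [316.63091483 131.29022082] [[652.29088371  -3.36414229  18.        ]]
```

```bash
python3 -c "
from h import *
print(get_obs()['tool_pos']);go([576,9,70],-9.3)"
```

```text
[570.30265772   5.43535124 200.19940212]
dp mm [  5.   -4.5 130.2] rv [ 0.0003 -0.0001  0.0006]
```

```bash
python3 -m pendant '{"dp":[[0.002,-0.002,0.01],[0.005,-0.0045,0.03],[0.005,-0.0045,0.05],[0.005,-0.0045,0.07],[0.005,-0.0045,0.09],[0.005,-0.0045,0.11],[0.005,-0.0045,0.125],[0.005,-0.0045,0.13]],"rotation":[[0,0,0],[0,0,0],[0,0,0],[0,0,0],[0,0,0],[0,0,0],[0,0,0],[0,0,0]]}'
python3 - <<'E'
from h import *
c=cap("wrist");V=c['pixels'].max(2);save(c,'w2');go([576.5,9,55],-9.3);print(get_obs()['tool_pos'])
E
```

```text
time: 3.45
tool_pos: [575.7, 9.6, 68.9]
tcp_rot: [3.141, 0.002, -0.162]
contact_force: [0.5, 0.7, -0.1]
grip_width: 91.8
finger_force: 0.0
dp mm [ 0.8  0.5 13.9] rv [0.0002 0.0014 0.0008]
[575.77414615   9.61499699  68.92517552]
```

View pics/w2.png

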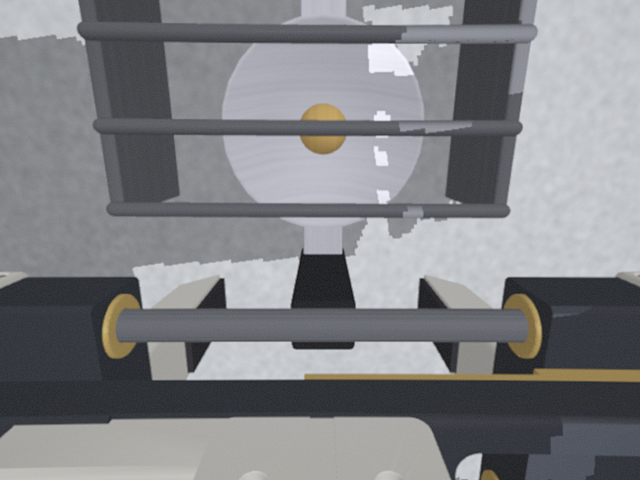

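The wrist view shows the block at column ~323, centred between the open fingers, with the ball in the hollow at (323,128). I lower, then pre-close to 36 mm.

```bash
python3 -m pendant '{"dp":[[0.001,0.0003,0.004],[0.001,0.0003,0.009],[0.001,0.0003,0.0135],[0.001,0.0003,0.0135],[0.001,0.0003,0.0135],[0.001,0.0003,0.0135]],"rotation":[[0,0,0],[0,0.001,0],[0,0.001,0],[0,0.001,0],[0,0.001,0],[0,0.001,0]]}' 0.036
python3 - <<'E'
from h import *
c=cap("wrist");print(get_obs()['tool_pos'],get_obs()['grip_width'],get_obs()['tcp_rot']);V=c['pixels'].max(2)
print(V[340:376,323]); print(V[280,280:370].tolist())
print(plane(c,[[323,r] for r in (345,350,355,360)],80).round(1).tolist())
E
```

```text
time: 4.25
tool_pos: [577.3, 9.3, 56.7]
tcp_rot: [3.142, -0.001, -0.161]
contact_force: [0.5, -0.1, 0.4]
grip_width: 37.8
finger_force: 0.0
[577.26940496   9.31239183  56.68632397] 36.4951234705314 [ 3.14152806e+00 -1.34860724e-03 -1.61174402e-01]
[102  93  56  53  48  50  47  48  52  51  49  50  51  48  49  47  49  42
  50  47  48  50  50  47  44  46  51  47  50  39 100 186 209 193 172 166]
[46, 140, 216, 222, 218, 216, 217, 217, 217, 219, 218, 219, 219, 220, 222, 209, 129, 35, 41, 48, 47, 45, 49, 42, 43, 46, 44, 47, 48, 47, 41, 50, 46, 42, 40, 40, 48, 43, 42, 42, 46, 45, 44, 42, 45, 45, 45, 49, 45, 36, 44, 46, 45, 43, 46, 39, 46, 44, 47, 48, 39, 40, 48, 45, 41, 43, 43, 44, 42, 131, 209, 223, 221, 223, 224, 228, 227, 229, 229, 229, 230, 224, 147, 45, 44, 46, 50, 97, 157, 182]
[[576.6, 9.0, 80.0], [574.6, 9.3, 80.0], [572.5, 9.6, 80.0], [570.5, 9.9, 80.0]]
```

```bash
python3 -m pendant '{"dp":[[0,0,0.001],[0,0,0.001],[0,0,0.001],[0,0,0.001],[0,0,0.001]],"rotation":[[0,0,0],[0,0,0],[0,0,0],[0,0,0],[0,0,0]]}' 0.026
python3 -m pendant '{"dp":[[0,0,0],[0,0,0],[0,0,0],[0,0,0]],"rotation":[[0,0,0],[0,0,0],[0,0,0],[0,0,0]]}' 0.015
python3 - <<'E'
from h import *
c=cap("wrist");o=get_obs();print(o['tool_pos'],o['tcp_rot'],o['finger_force'])
H,S,W=cv2.split(cv2.cvtColor(c['pixels'],cv2.COLOR_RGB2HSV));q=np.argwhere(((S>110)&(W>80))[60:220,250:400]);u=q.mean(0)[::-1]+[250,60];print('ball',u,len(q),plane(c,[u],18))
save(c,'w3')
E
```

```text
time: 4.92
tool_pos: [577.0, 9.2, 55.4]
tcp_rot: [3.141, -0.001, -0.161]
contact_force: [-0.6, -0.7, -0.2]
grip_width: 26.1
finger_force: 3.2
time: 5.42
tool_pos: [577.1, 9.2, 55.5]
tcp_rot: [3.141, -0.001, -0.161]
contact_force: [-0.4, -2.4, -0.5]
grip_width: 26.2
finger_force: 30.0
[577.07517958   9.26656901  55.44483673] [ 3.14142648e+00 -8.05674916e-04 -1.61229033e-01] 29.994543492794037
ball [322.12784588 130.88441331] 1142 [[652.43084525  -3.23194135  18.        ]]
```

```bash
python3 -m pendant '{"dp":[[0,0,-0.0005],[0,0,-0.0015],[0,0,-0.003],[0,0,-0.005],[0,0,-0.007],[0,0,-0.0085],[0,0,-0.0095],[0,0,-0.01]],"rotation":[[0,0,0],[0,0,0],[0,0,0],[0,0,0],[0,0,0],[0,0,0],[0,0,0],[0,0,0]]}'
cat > chk.py <<'E'
from h import *
import sys
c=cap("wrist");o=get_obs();print(o['tool_pos'].round(1),o['tcp_rot'].round(4),o['contact_force'].round(1),o['moment'].round(2))
H,S,W=cv2.split(cv2.cvtColor(c['pixels'],cv2.COLOR_RGB2HSV));q=np.argwhere(((S>110)&(W>80)&(H>8)&(H<35))[60:220,250:400])
u=q.mean(0)[::-1]+[250,60];print('ball px',u.round(1),len(q))
g=cv2.cvtColor(c['pixels'],cv2.COLOR_RGB2GRAY)
# tool-frame prediction of the seat if rigid and level
R0=R.from_euler('xyz',o['tcp_rot']);p=lambda v:proj(c,np.array(o['tool_pos'])+R0.apply(v)).round(1)
print('seat pred',p([78,0,55-17.6]),'rim L/R/far',p([78,-52,39]),p([78,52,39]),p([130,0,39]))
if len(sys.argv)>1: save(c,sys.argv[1])
E
python3 chk.py w4
```

```text
time: 6.48
tool_pos: [577.2, 9.3, 65.6]
tcp_rot: [3.141, -0.001, -0.161]
contact_force: [0.3, 1.2, -3.5]
grip_width: 26.1
finger_force: 30.0
[577.2   9.3  65.6] [ 3.1415e+00 -1.1000e-03 -1.6120e-01] [-0.6 -0.7 -2.3] [ 0.06  0.21 -0.01]
ball px [321.9 130. ] 1193
seat pred [[321.6 127. ]] rim L/R/far [[212. 127.]] [[431.2 126.9]] [[321.6   0.7]]
```

View pics/w4.png

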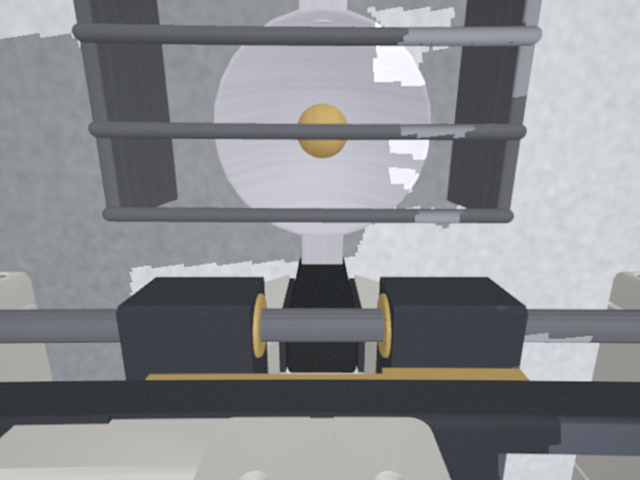

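Gripped at 26 mm, lifted 10 mm; the ball is at (322,130) close to the predicted seat, rim 215–431, so the plate came up level. Draw out along tool -x.

```bash
python3 -m pendant '{"dp":[[-0.0005,0,0],[-0.002,0,0],[-0.0045,0,0],[-0.008,0,0],[-0.0125,0,0],[-0.018,0,0],[-0.0245,0,0],[-0.032,0,0]],"rotation":[[0,0,0],[0,0,0],[0,0,0],[0,0,0],[0,0,0],[0,0,0],[0,0,0],[0,0,0]]}'
python3 chk.py
python3 -m pendant '{"dp":[[-0.008,0,0],[-0.016,0,0],[-0.024,0,0],[-0.032,0,0],[-0.04,0,0],[-0.048,0,0],[-0.056,0,0],[-0.064,0,0]],"rotation":[[0,0,0],[0,0,0],[0,0,0],[0,0,0],[0,0,0],[0,0,0],[0,0,0],[0,0,0]]}'
python3 chk.py
python3 -m pendant '{"dp":[[-0.007,0,0],[-0.013,0,0],[-0.018,0,0],[-0.022,0,0],[-0.0245,0,0],[-0.026,0,0],[-0.0265,0,0],[-0.0265,0,0]],"rotation":[[0,0,0],[0,0,0],[0,0,0],[0,0,0],[0,0,0],[0,0,0],[0,0,0],[0,0,0]]}'
python3 chk.py w5
```

```text
time: 7.52
tool_pos: [545.1, 14.5, 65.5]
tcp_rot: [3.142, -0.001, -0.161]
contact_force: [-0.4, -0.5, -2.9]
grip_width: 26.0
finger_force: 30.0
[543.9  14.8  65.3] [ 3.1414e+00  6.0000e-04 -1.6100e-01] [-1.6  0.9 -3.2] [ 0.1   0.32 -0.04]
ball px [322.  129.8] 1207
seat pred [[321.6 129.9]] rim L/R/far [[212.4 129.9]] [[430.8 129.8]] [[321.5   4.5]]
time: 8.57
tool_pos: [481.9, 24.8, 65.4]
tcp_rot: [3.142, -0.001, -0.161]
contact_force: [-0.3, 0.2, -4.2]
grip_width: 25.9
finger_force: 30.0
[480.7  25.   65.3] [ 3.1414e+00  6.0000e-04 -1.6100e-01] [-1.6  1.3 -3.4] [ 0.11  0.42 -0.  ]
ball px [321.9 130.4] 2056
seat pred [[321.6 130.1]] rim L/R/far [[212.5 130.1]] [[430.8 130. ]] [[321.6   4.7]]
time: 9.62
tool_pos: [456.3, 29.0, 65.4]
tcp_rot: [3.142, -0.001, -0.161]
contact_force: [0.3, -0.3, -4.0]
grip_width: 25.9
finger_force: 30.0
[456.4  28.9  65.4] [ 3.1415e+00 -1.2000e-03 -1.6130e-01] [ 0.2  0.2 -3.8] [ 0.07  0.27 -0.04]
ball px [322.  130.6] 2054
seat pred [[321.7 127.1]] rim L/R/far [[212.1 127.1]] [[431.3 127. ]] [[321.7   0.8]]
```

View pics/w5.png

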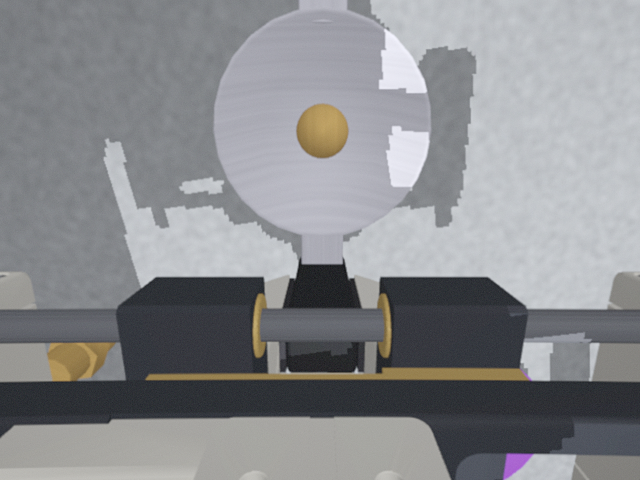

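The plate is out of the rack, the ball at (322,130.6) mid-plate (rim 215–430), level. Now I raise it straight up 114 mm and plan the carry.

```bash
python3 -m pendant '{"dp":[[0,0,-0.001],[0,0,-0.004],[0,0,-0.009],[0,0,-0.016],[0,0,-0.025],[0,0,-0.035],[0,0,-0.045],[0,0,-0.055]],"rotation":[[0,0,0],[0,0,0],[0,0,0],[0,0,0],[0,0,0],[0,0,0],[0,0,0],[0,0,0]]}'
python3 -m pendant '{"dp":[[0,0,-0.01],[0,0,-0.02],[0,0,-0.03],[0,0,-0.039],[0,0,-0.047],[0,0,-0.053],[0,0,-0.057],[0,0,-0.059]],"rotation":[[0,0,0],[0,0,0],[0,0,0],[0,0,0],[0,0,0],[0,0,0],[0,0,0],[0,0,0]]}'
python3 chk.py
cat > plan.py <<'E'
from h import *
# 40-row minimum-jerk carry; prints tool-frame shift (mm) and turn per call
p0=np.array([456.3,29.0]);y0=-9.24;p1=np.array([517.8,-255.7]);y1=-82.5
s=lambda t:10*t**3-15*t**4+6*t**5
for k in range(5):
    f0=s(k/5);a=np.radians(y0+(y1-y0)*f0);x=np.array([np.cos(a),np.sin(a)]);y=np.array([np.sin(a),-np.cos(a)])
    print(k)
    for i in range(1,9):
        f=s((8*k+i)/40);d=(p1-p0)*(f-f0);print(' ',round(d@x,1),round(d@y,1),round(np.radians(y0-y1)*(f-f0),3))
E
python3 plan.py
```

```text
time: 10.68
tool_pos: [456.2, 29.0, 121.2]
tcp_rot: [3.142, -0.001, -0.161]
contact_force: [-0.7, -0.3, -3.2]
grip_width: 25.8
finger_force: 30.0
time: 11.68
tool_pos: [456.1, 29.0, 179.5]
tcp_rot: [3.142, -0.001, -0.161]
contact_force: [-0.1, 0.7, -3.8]
grip_width: 26.1
finger_force: 30.0
[456.2  29.  179.6] [ 3.1415e+00 -1.2000e-03 -1.6120e-01] [ 0.3 -0.2 -3.2] [0.06 0.2  0.  ]
ball px [321.9 130.4] 2056
seat pred [[321.7 126.9]] rim L/R/far [[212.  126.9]] [[431.4 126.8]] [[321.7   0.4]]
0
  0.0 0.0 0.0
  0.1 0.3 0.001
  0.4 1.0 0.005
  0.9 2.3 0.011
  1.7 4.4 0.021
  2.8 7.2 0.034
  4.3 11.0 0.052
  6.2 15.7 0.074
1
  2.7 5.5 0.027
  5.8 12.0 0.058
  9.3 19.3 0.094
  13.3 27.6 0.134
  17.6 36.7 0.179
  22.4 46.5 0.227
  27.4 57.0 0.278
  32.7 68.1 0.332
2
  9.0 9.1 0.056
  18.3 18.5 0.114
  27.8 28.1 0.174
  37.4 37.8 0.233
  47.0 47.5 0.293
  56.5 57.1 0.353
  65.8 66.5 0.411
  74.8 75.6 0.467
3
  11.7 3.9 0.054
  22.7 7.6 0.105
  33.1 11.1 0.153
  42.6 14.3 0.197
  51.3 17.2 0.238
  59.1 19.8 0.274
  65.9 22.1 0.305
  71.7 24.1 0.332
4
  5.1 -0.0 0.022
  9.1 -0.1 0.04
  12.2 -0.1 0.054
  14.4 -0.1 0.063
  15.8 -0.1 0.069
  16.5 -0.1 0.073
  16.8 -0.1 0.074
  16.9 -0.1 0.074
```

```bash
python3 -m pendant '{"dp":[[0,0,0],[0.0001,0.0003,0],[0.0004,0.001,0],[0.0009,0.0023,0],[0.0017,0.0044,0],[0.0028,0.0072,0],[0.0043,0.011,0],[0.0062,0.0157,0]],"rotation":[[0,0,0],[0,0,0.001],[0,0,0.005],[0,0,0.011],[0,0,0.021],[0,0,0.034],[0,0,0.052],[0,0,0.074]]}'
python3 -m pendant '{"dp":[[0.0027,0.0055,0],[0.0058,0.012,0],[0.0093,0.0193,0],[0.0133,0.0276,0],[0.0176,0.0367,0],[0.0224,0.0465,0],[0.0274,0.057,0],[0.0327,0.0681,0]],"rotation":[[0,0,0.027],[0,0,0.058],[0,0,0.094],[0,0,0.134],[0,0,0.179],[0,0,0.227],[0,0,0.278],[0,0,0.332]]}'
python3 chk.py
```

```text
time: 12.72
tool_pos: [459.8, 12.2, 179.4]
tcp_rot: [3.142, -0.001, -0.237]
contact_force: [-0.1, -0.1, -3.1]
grip_width: 25.8
finger_force: 30.0
time: 13.72
tool_pos: [475.9, -62.2, 179.4]
tcp_rot: [-3.141, -0.001, -0.571]
contact_force: [0.9, 0.4, -3.6]
grip_width: 25.6
finger_force: 30.0
[476.3 -63.5 179.5] [ 3.1414e+00 -2.1000e-03 -5.7350e-01] [ 1.1 -1.8 -1.9] [ 0.03  0.16 -0.09]
ball px [321.8 130.4] 2070
seat pred [[323.9 124.5]] rim L/R/far [[214.  124.2]] [[433.7 124.7]] [[324.4  -2.5]]
```

The ball hasn't moved (321.8,130.4), so I continue.

```bash
python3 -m pendant '{"dp":[[0.009,0.0091,0],[0.0183,0.0185,0],[0.0278,0.0281,0],[0.0374,0.0378,0],[0.047,0.0475,0],[0.0565,0.0571,0],[0.0658,0.0665,0],[0.0748,0.0756,0]],"rotation":[[0,0,0.056],[0,0,0.114],[0,0,0.174],[0,0,0.233],[0,0,0.293],[0,0,0.353],[0,0,0.411],[0,0,0.467]]}'
python3 -m pendant '{"dp":[[0.0117,0.0039,0],[0.0227,0.0076,0],[0.0331,0.0111,0],[0.0426,0.0143,0],[0.0513,0.0172,0],[0.0591,0.0198,0],[0.0659,0.0221,0],[0.0717,0.0241,0]],"rotation":[[0,0,0.054],[0,0,0.105],[0,0,0.153],[0,0,0.197],[0,0,0.238],[0,0,0.274],[0,0,0.305],[0,0,0.332]]}'
python3 -m pendant '{"dp":[[0.0051,0,0],[0.0091,0,0],[0.0122,0,0],[0.0144,0,0],[0.0158,0,0],[0.0165,0,0],[0.0168,0,0],[0.0169,0,0]],"rotation":[[0,0,0.022],[0,0,0.04],[0,0,0.054],[0,0,0.063],[0,0,0.069],[0,0,0.073],[0,0,0.074],[0,0,0.074]]}'
python3 chk.py w6
python3 -c "
from h import *
c=cap('top');save(c,'top2')"
```

```text
time: 14.78
tool_pos: [498.3, -166.2, 179.4]
tcp_rot: [-3.141, -0.001, -1.038]
contact_force: [-0.0, 0.3, -3.3]
grip_width: 26.3
finger_force: 30.0
time: 15.78
tool_pos: [514.2, -239.6, 179.5]
tcp_rot: [-3.141, -0.0, -1.368]
contact_force: [-0.7, -0.4, -3.2]
grip_width: 25.9
finger_force: 30.0
time: 16.77
tool_pos: [517.5, -255.7, 179.5]
tcp_rot: [-3.141, -0.0, -1.44]
contact_force: [0.7, 0.2, -3.7]
grip_width: 25.6
finger_force: 30.0
[ 517.5 -255.7  179.5] [-3.1406e+00 -4.0000e-04 -1.4401e+00] [-0.4  1.1 -3.7] [ 0.33 -0.03 -0.03]
ball px [321.8 130.3] 2068
seat pred [[321.4 127.1]] rim L/R/far [[211.8 127.1]] [[430.9 127. ]] [[321.3   0.9]]
```

View pics/w6.png

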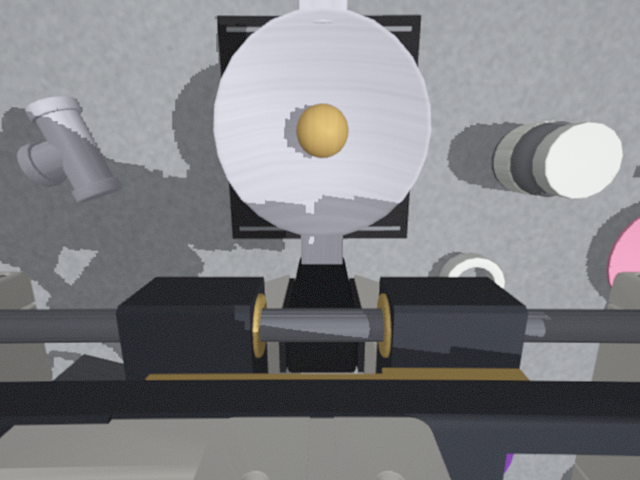

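View pics/top2.png

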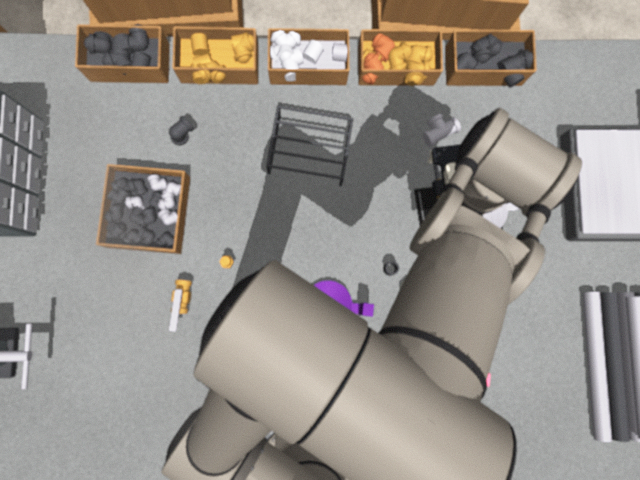

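The wrist view shows the plate squarely over the mat, with mat corners (218,17), (420,16), (407,238) and (234,238), and the ball at (322,130). The top view shows the other goods undisturbed. Next I compute the residual offset and let everything settle.

```bash
python3 -m pendant '{"dp":[[0,0,0],[0,0,0],[0,0,0],[0,0,0]],"rotation":[[0,0,0],[0,0,0],[0,0,0],[0,0,0]]}'
python3 - <<'E'
from h import *
c=cap("wrist");o=get_obs();P=plane(c,[[218,16],[420.5,15],[407.5,238.5],[234,238.5]],4);print(P.round(1),P.mean(0).round(1))
for a,b in((3,0),(2,1)): print(np.degrees(np.arctan2(*(P[b]-P[a])[[1,0]])))
for a,b in((0,1),(3,2)): print(np.degrees(np.arctan2(*(P[a]-P[b])[[1,0]]))-90)
y=o['tcp_rot'][2];print('dish centre',o['tool_pos'][:2]+78*np.array([np.cos(y),np.sin(y)]),np.degrees(y),'dq',abs(o['dq']).max())
# plate level: rim extents (dark-to-bright ellipse) vs prediction in tool frame
im=c['pixels'].astype(int);print(im[122,205:225].max(1),im[122,424:440].max(1))
s=cap("scene");save(s,'s2',(120,120,320,300),4);print(proj(s,[[528,-333,124+17.6]]))
E
```

```text
time: 17.38
tool_pos: [517.5, -255.8, 179.5]
tcp_rot: [-3.141, -0.0, -1.44]
contact_force: [0.5, 0.6, -4.1]
grip_width: 26.0
finger_force: 30.0
[[ 618.8 -411.     4. ]
 [ 463.1 -432.1    4. ]
 [ 438.3 -255.     4. ]
 [ 595.1 -234.5    4. ]] [ 528.8 -333.1    4. ]
-82.35654090622495
-82.01777891778828
-82.27719900646501
-82.53801264736202
dish centre [ 527.64938222 -333.11875002] -82.51845986566032 dq 0.0014035170931829893
[111 115 115 114 113 108 107 116 161 207 227 230 231 232 232 231 231 230
 229 229] [204 205 206 207 213 218 206 183 167 169 167 169 168 167 169 169]
[[145.31056744 168.21786617]]
```

View pics/s2.png

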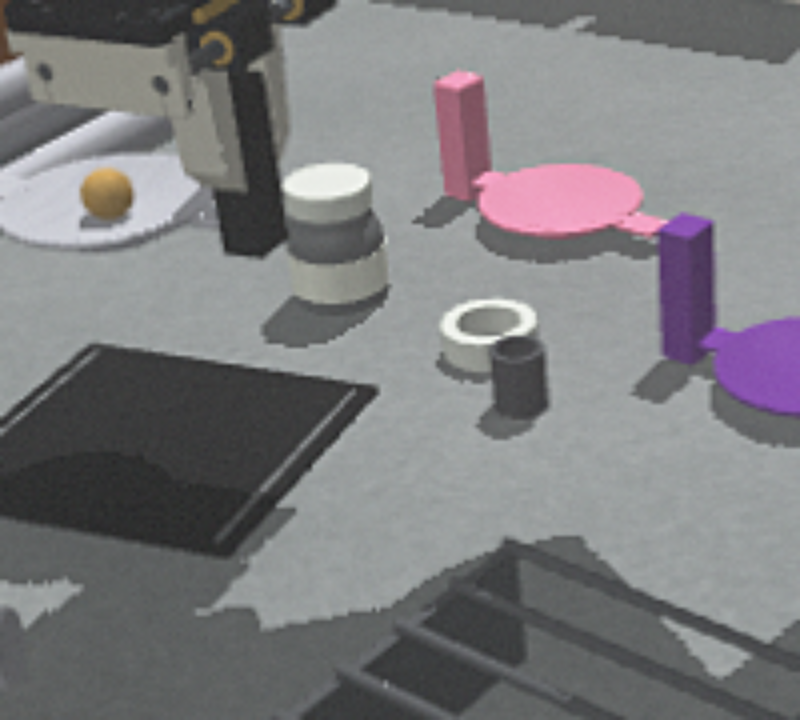

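The scene crop shows the plate held level, with the ball mid-hollow at crop (106,194), full (146.5,168.5). The predicted seat is (145.3,168.2). The centre is within about 1 mm and the heading within 0.3°, with the arm at rest.

```bash
python3 -c "
from plant import workorder
print(workorder.close_job())"
```

```text
the job is handed in; nothing more can be done
None
```

The job is handed in: the arm holds the plate still and level about 12 cm above the mat's centre (within about 1 mm), tab pointing to the customer on the right (within about 0.3°), ball mid-hollow, other goods untouched as far as the pictures show, at about 17.5 s.

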